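# Lean the seal cast and hold the lamp key

## Robot

A 6-joint arm with a two-finger parallel gripper is mounted at the origin on the work surface. World frame = base frame: x ahead of the robot, y to its left, z up, the work surface at z = 0. Lengths are in mm, angles in degrees, forces in N, time in s.
With the tool pointing down it reaches from about 350 to 850 mm from the base axis. Payload 8.1 kg.
Tool frame: the origin (TCP) lies at the very end of the fingers, on their centre line; the grasp point (between the pads) lies 19 mm behind it; z points along the fingers, y is the line along which they close (so a half turn about z gives the same grasp; the last joint's range is limited). The gripper opens to 85 mm and grips with 20 to 120 N. Pads are 22 mm wide; open, the fingers measure 114 mm over their backs; the gripper's body (76 mm by 85 mm) begins 54 mm behind the grasp point. The pads swing forward as they close: fully open they stand 13 mm farther back than shut.
Start: joints at [67.586, 7.471, 85.268, -0, 87.261, -4.893], TCP at [180.612, 572.175, 231.292] pointing down, gripper open.
Joint ranges: [-169.43, 169.43], [-51.17, 129.36], [1.28, 143.12], [-76.62, 256.62], [0, 156.53], [-152.29, 152.29]. Speed limits (degrees/s): [136.94, 136.94, 159.86, 180, 180, 180].

## Interface

Orientations are given as [roll, pitch, yaw] about the fixed x, y, z axes, in that order (R = Rz(yaw) Ry(pitch) Rx(roll)).
In Python, from bench import status, viewer, job gives the robot as it stands.
- The arm moves only by the tool arm_command, never from a script. Its argument "targets" is a list that holds one entry, the list of rows, each a list of 7 numbers: the shift along the world's x, y, z in m, then the turn, a rotation vector about the world's x, y, z in rad, then the opening, from -1 (shut) to 1 (fully open). In form: [[[dx, dy, dz, rx, ry, rz, gripper], ...]]. A call has 1 to 10 rows; each row shifts and turns the commanded pose from where the row before left it; what a row does not reach is not made up. A row lasts 1/8 s, in which the tool goes at most 62.5 mm and 10.7 degrees, less where a joint would pass 70% of its speed; a pose out of reach is approached as far as the arm can. A call with a gripper value outside its range is refused whole. The fingers move at their own pace and stop on an object; "force" is the grip in N (left out, the last holds). Time passes only in rows, so rows that do not move let the fingers close. It gives the time, the measured TCP pose, the force, the opening and the grip force at its end, in the units of the state.
- status.sense(): the state, without advancing time (a new reading comes with each control period).
- viewer.snapshot(name): name is "scene" or "top"; returns the picture (384x512x3 uint8, red, green, blue); there is no depth.
- viewer.camera_model(name): a dict with "vertical_fov" (degrees; the focal length in pixels is half the picture's height over the tangent of half this angle, whatever the lens; pixels are square), "cx", "cy" (the principal point, pixels), "xyz" and "attitude" of the camera in the world. Camera axes: x right, y down, z forward; pixel columns grow to the right and rows downward; lengths in mm; the calibration is good to about 2 mm. A picture is of the moment at which its call begins. camera_model takes no time and is no camera call.
- job.hand_in(): hands the job in; it is judged then, once.
The state is a dict: "time": time; "joint_pos": joint angles; "qd": joint speeds; "joint_efforts": joint torques, N m; "tool_pos": TCP position; "tcp_rot": TCP orientation; "ft_force": force on the tool from outside, world axes, zero at the start; "wrist_torque": the same for the moment, N m; "finger_gap": finger opening in mm; "grip_force": force on a finger pad.
Only numpy, scipy, OpenCV 4.12 (cv2) and the standard library are available. Lean on these libraries where they do the work, as an engineer would, in place of code of your own. Each camera call takes 0.05 s, during which the arm holds its last target. There are 200 camera calls.

## Task

Take the plaster seal cast out of its slotted block and lean it in the clear acrylic stand: foot just behind the front lip, back resting on the low upright, seal facing out over the lip; let go of it. Then take the key from its block, push it fully home in the raking lamp's spring-return key switch, working it past the sticky pins, turn it a quarter turn clockwise, and finish while still gripping it and holding it turned. Do not let the cast fall over and leave the crucible, bar clamp and bronze seal alone.

Things in the scene. Friction and masses are not known exactly. Their poses are not given: they have to be found in the camera images.
- cast: White plaster seal cast, a slab 12 (x) x 80 (y) x 120 (z) mm, 0.16 kg, upright at the start. Origin: centre of its underside; z up along its height, +x out of the face that bears the round seal: a 48 mm disc, 2 to 4 mm proud, centred 58 mm up. The top 38 mm of both faces is plain: grip there across the 12 mm.
- cast_out (a point): Point in the air 100 mm from the cast's middle, straight out of its seal face (cast frame 100, 0, 60 mm): tells which way the seal faces.
- rack: Grey plastic block 44 (x) x 104 (y) x 30 (z) mm, fixed, that the cast stands in at the start. Origin: centre of its underside. Slot 16 (x) x 84 (y) mm, open at the top, floor 6 mm up.
- stand: Clear acrylic cast stand, fixed, both upper edges trimmed with aluminium. Origin: centre of its underside; +x is its front (the lip side, away from the robot). Base plate 62 (x) x 100 (y) x 4 mm thick. A cast with its foot against the lip and its back on the upright leans 0.37 rad from vertical, top towards -x; its lowest (back) edge is then at x = +6, z = 4 mm.
- stand_upright (a point): Middle of the upright's top front edge: stand frame x = -17.5, z = 64 mm. The upright is a vertical plate 90 mm wide (y), 6 mm thick, behind this edge.
- stand_lip (a point): Middle of the lip's top inner edge: stand frame x = +17.5, z = 14 mm. The lip is 100 mm wide (y), 6 mm thick, 10 mm above the base plate.
- key: Brass key standing upright in its block at the start, 0.08 kg, 74 mm tall. Origin: centre of the blade's tip; z up towards the bow, x along the width. Blade 12 (x) x 5 (y) mm, rounded tip, from z = 0 to 32; shoulder 22 x 9 mm from z = 32 to 38, which stops it; flat bow 34 (x) x 9 (y) mm from z = 38 to 74 with a small hole near the top: grip across the 9 mm. The blade fits either way round.
- keyblock: White plastic block 64 (x) x 50 (y) x 42 (z) mm, fixed, with a slot 15 x 8 mm in its top in which the key stands with its shoulder on the top face. Origin: centre of its underside.
- switch: Key switch, fixed: grey box 100 x 100 x 40 mm with an upright steel barrel of 56 mm diameter in the middle, its top 74 mm above the shelf. Origin: centre of its underside. The key slot lies along its x axis when unturned. Two black marks on the barrel's rim, at +x and at -y, show the start and the quarter turn.
- keyway (a point): Mouth of the key slot, on the barrel's axis, level with its flat top; axes as the switch. Slot 14 (x) x 6.5 (y) mm, 34 mm deep, slightly chamfered. Fully home, the key's shoulder sits on the top and its tip is 32 mm below this point. Two sticky spring pins push in from the slot's narrow ends, about 12 and 21 mm down; passing them takes some 4 to 15 N, less when the key is rocked slightly.
- plug (a joint): Turn of the lock plug that carries the slot: 0 = slot along the switch's x axis (rest), grows clockwise seen from above to a stop at 1.571 rad. A spring turns it back (about 0.02 N m at 0, 0.1 N m at the stop), so it stays turned only while held. The key has about 0.15 rad of play in the slot, so turn the hand a little over a quarter.
- crucible: White ceramic crucible, open cup 54 mm in diameter, 45 mm tall: bystander. Origin: centre of its underside.
- clamp: Aluminium bar clamp lying flat, about 55 (x) x 185 (y) x 22 mm: bystander. Origin: underside of the bar's middle, y along the bar.
- seal: Pale bronze electrotype seal, a disc 56 mm in diameter and 12 mm thick lying flat: bystander. Origin: centre of its underside.
Things that resemble listed ones, but are neither listed nor needed, are in the scene too. Leave any pink or yellow look-alike of the cast alone. What is meant by the stand is not purple, and is the smaller of those in its own colour.

How it is judged (in metres and radians):
On the way, in this order (a step that is already met when the one before it is completed fails the run):
1. the cast leans in the stand, foot behind the lip, back on the upright, seal out, let go and at rest (angle between cast's own z axis and vertical between 0.14 and 0.52 rad and x of cast in the frame of stand between -0.016 and 0.019 m and y of cast in the frame of stand between -0.025 and 0.025 m and z of cast in the frame of stand below 0.012 m and x of cast_out in the frame of stand above 0.04 m and contact force between cast and stand above 0.3 N and contact force between cast and the fingers below 0.1 N and linear speed of cast below 0.02 m/s), for 0.3 s.
2. the key is fully home in the switch, not yet turned (z of key in the frame of keyway below -0.0285 m and horizontal distance between key and keyway below 0.005 m and angle between key's own z axis and vertical below 0.15 rad and value of joint plug below 0.35 rad), for 0.1 s.
At the end, for the whole second after the job is handed in: Cast released and at rest in the stand, within 25 mm of its middle, leaning back 8 to 30 degrees on the upright, seal out; key upright and at least 28.5 of its 32 mm deep, gripped by the fingers, which hold the plug turned at least 1.3 rad against its spring (all of step 1 and z of key in the frame of keyway below -0.0285 m and horizontal distance between key and keyway below 0.005 m and angle between key's own z axis and vertical below 0.15 rad and value of joint plug above 1.3 rad and contact force between the fingers and key above 3 N); the arm keeps its last pose, push and grip.
It fails at once if the cast falls over (angle between cast's own z axis and vertical above 1 rad).
It fails at once if a bystander is disturbed (distance of any of crucible, clamp, seal from where it was at the start of the episode above 0.03 m).
It also fails if it takes over 64 s, if anything falls off the work surface, if the arm or the gripper's body presses on something with over 40 N, if the wrist force passes 120 N, or if a joint passes its speed limit or range.

## Working session

There is one attempt and no reset: what is moved stays moved. The work goes in short steps, Python scripts to look and compute and a tool call to move; the robot and the scene stay as the last step left them, time stands still between calls to the robot, and variables do not carry over. Pictures are saved under pics/ and viewed, at most 10 in all, crops included, and the job is handed in when it is done.

Besides the shell and the picture viewer there is one more tool, called after "Call:" as a command line: name --argument value ..., lists and objects as JSON in quotes. arm_command: Moves the arm, as the interface text tells. Its arguments: {"type":"object","properties":{"targets":{"type":"array"},"force":{"type":"number"}},"required":["targets"]}

```bash
mkdir -p pics; ls; python3 - <<'E'
from bench import status, viewer
import cv2
for n in ("scene","top"):
    im=viewer.snapshot(n); cv2.imwrite(f"pics/{n}0.png",cv2.resize(im[:,:,::-1],(800,600),interpolation=cv2.INTER_CUBIC)); cv2.imwrite(f"{n}_raw0.png",im[:,:,::-1])
    print(n,viewer.camera_model(n))
print(status.sense())
E
```

```text
pics
scene {'vertical_fov': 44.491656903712304, 'cx': 248.72378742498137, 'cy': 193.69003119434282, 'xyz': array([1155.44155757, -305.60210629, 1093.24011113]), 'attitude': array([-1.46538055e+02,  1.21794889e-01,  6.08003382e+01])}
top {'vertical_fov': 56.972530235809984, 'cx': 256.3492749111007, 'cy': 188.66160743851447, 'xyz': array([ 475.42399306,   -6.05002037, 1237.71585062]), 'attitude': array([-175.69082249,    0.43581641,  -89.64363368])}
{'time': 0.1, 'joint_pos': array([ 6.75859796e+01,  7.51029779e+00,  8.53231579e+01,  2.18210364e-05,
        8.72608461e+01, -4.89388931e+00]), 'qd': array([-0.00388051, -0.02269791, -0.25998086, -0.00131063,  0.07146175,
       -0.03886017]), 'joint_efforts': array([ 2.01422874e-03, -5.70953715e+01, -5.01943338e+01, -9.05555839e-05,
        8.11530801e-03, -4.31980800e-05]), 'tool_pos': array([180.42433491, 571.71742674, 230.35322795]), 'tcp_rot': array([-1.79906044e+02, -8.06666230e-03,  1.62479861e+02]), 'ft_force': array([ 0.20448002,  0.00926653, -0.51534074]), 'wrist_torque': array([-0.03498084,  0.00024221, -0.05320071]), 'grip_force': 0.0, 'finger_gap': 85.506856545812}
```

View pics/scene0.png

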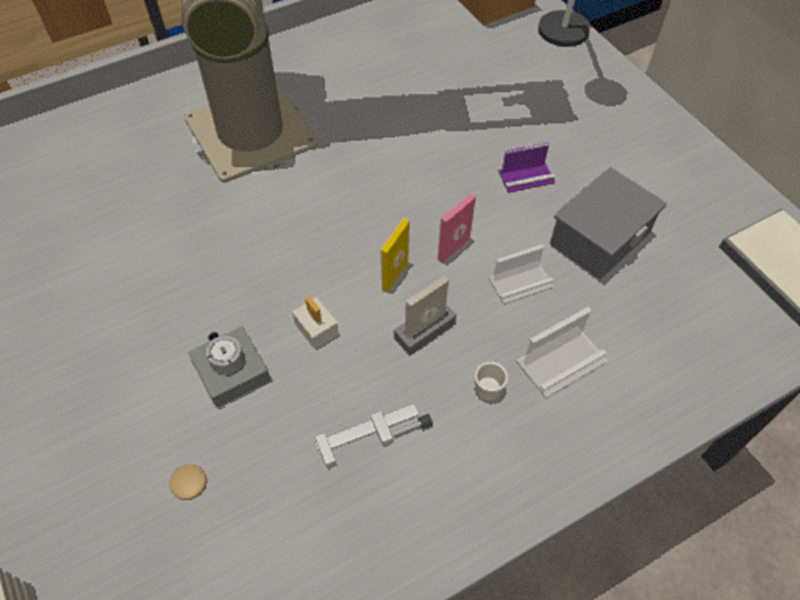

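View pics/top0.png

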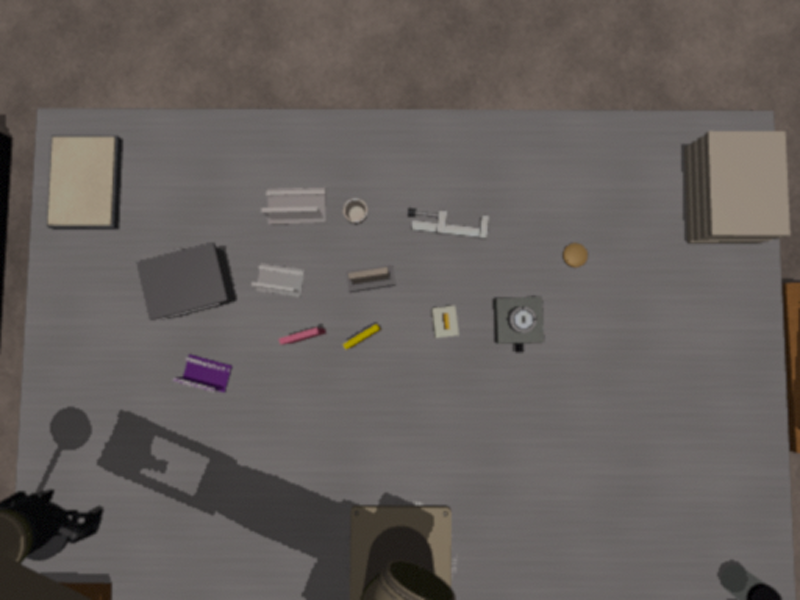

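```bash
cat > h.py <<'E'
import numpy as np, cv2
from scipy.spatial.transform import Rotation as R
from bench import status, viewer
CAM={n:viewer.camera_model(n) for n in ("scene","top")}
def KRt(n):
    c=CAM[n]; f=192/np.tan(np.radians(c["vertical_fov"]/2))
    return f,c["cx"],c["cy"],R.from_euler("xyz",c["attitude"],degrees=True).as_matrix(),np.array(c["xyz"])
def proj(n,P):
    f,cx,cy,M,t=KRt(n); q=(np.atleast_2d(P)-t)@M
    return np.c_[cx+f*q[:,0]/q[:,2],cy+f*q[:,1]/q[:,2]]
def ray(n,u):
    f,cx,cy,M,t=KRt(n); return t,M@np.array([(u[0]-cx)/f,(u[1]-cy)/f,1.])
def onz(n,u,z):
    t,d=ray(n,u); return t+d*(z-t[2])/d[2]
def tri(us,ut):
    A=np.zeros((3,3));b=np.zeros(3);L=[]
    for n,u in(("scene",us),("top",ut)):
        t,d=ray(n,u);d=d/np.linalg.norm(d);P=np.eye(3)-np.outer(d,d);A+=P;b+=P@t;L.append((t,P))
    x=np.linalg.solve(A,b);return x,max(np.linalg.norm(P@(x-t)) for t,P in L)
def crop(im,x0,y0,w,h,s):
    c=cv2.resize(im[y0:y0+h,x0:x0+w,::-1],None,fx=s,fy=s,interpolation=cv2.INTER_CUBIC)
    for x in range(-(-x0//10)*10,x0+w,10):
        cv2.line(c,(int((x-x0+.5)*s),0),(int((x-x0+.5)*s),6),(0,0,255),1);cv2.putText(c,str(x),(int((x-x0)*s),16),0,.33,(0,0,255))
    for y in range(-(-y0//10)*10,y0+h,10):
        cv2.line(c,(0,int((y-y0+.5)*s)),(6,int((y-y0+.5)*s)),(0,0,255),1);cv2.putText(c,str(y),(8,int((y-y0+.5)*s)+4),0,.33,(0,0,255))
    return c
def stack(*cs):
    w=max(c.shape[1] for c in cs);return np.vstack([cv2.copyMakeBorder(c,0,0,0,w-c.shape[1],0) for c in cs])
E
python3 - <<'E'
from h import *
s=cv2.imread("scene_raw0.png")[:,:,::-1];t=cv2.imread("top_raw0.png")[:,:,::-1]
cv2.imwrite("pics/A.png",stack(crop(s,248,152,114,76,5),crop(t,155,163,102,32,6)))
cv2.imwrite("pics/B.png",stack(crop(s,118,185,104,75,5),crop(t,270,187,85,42,5)))
E
```

```text
(no output)
```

View pics/A.png

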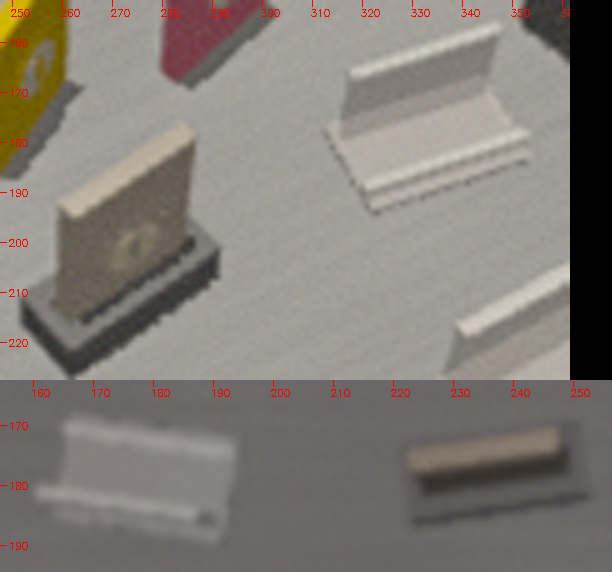

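View pics/B.png

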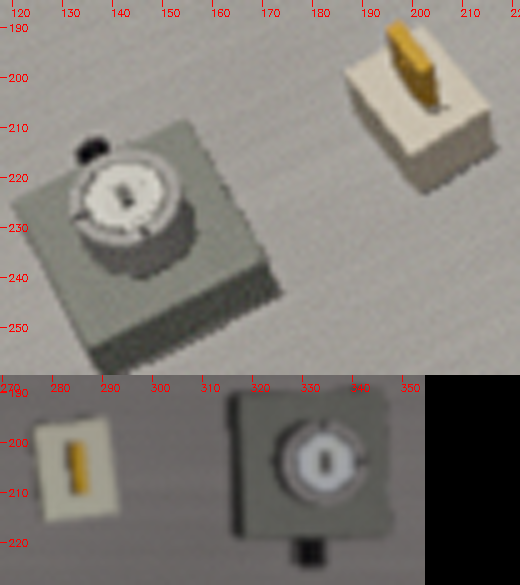

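The scene view shows the plaster cast in its rack (seal towards +x), the small clear stand (lip on the far side), and the key in its block. The switch slot lies roughly along world x. I'll fit the models by clicked corners plus gradient refinement.

```bash
cat > fit.py <<'E'
from h import *
from scipy.optimize import least_squares, minimize
s=cv2.imread("scene_raw0.png")[:,:,::-1].copy();t=cv2.imread("top_raw0.png")[:,:,::-1].copy()
IM={"scene":s,"top":t}
G={}
for n,im in IM.items():
    g=cv2.GaussianBlur(im.astype(np.float32),(0,0),.8)
    G[n]=np.sqrt((cv2.Sobel(g,cv2.CV_32F,1,0)**2+cv2.Sobel(g,cv2.CV_32F,0,1)**2).sum(2))
def place(p,P):
    c,s_=np.cos(p[2]),np.sin(p[2]);P=np.atleast_2d(P)
    return np.c_[p[0]+c*P[:,0]-s_*P[:,1],p[1]+s_*P[:,0]+c*P[:,1],P[:,2]]
def sample(segs,k=25):
    w=np.linspace(.04,.96,k)[:,None];return np.vstack([a+(b-a)*w for a,b in segs])
def rect(x0,x1,y0,y1,z):
    c=[np.array(v,float) for v in((x0,y0,z),(x1,y0,z),(x1,y1,z),(x0,y1,z))];return [(c[i],c[(i+1)%4]) for i in range(4)]
def circ(r,z):
    a=np.linspace(0,2*np.pi,60);return np.c_[r*np.cos(a),r*np.sin(a),0*a+z]
def score(p,pts,views=("scene","top")):
    v=0
    for n in views:
        q=proj(n,place(p,pts)).astype(np.float32)
        v+=cv2.remap(G[n],q[:,:1],q[:,1:],cv2.INTER_LINEAR).mean()
    return v
def clickfit(p0,obs):
    f=lambda p:np.concatenate([(proj(n,place(p,P))-u).ravel() for n,P,u in obs])
    r=least_squares(f,p0,loss="soft_l1");return r.x,np.abs(f(r.x)).reshape(-1,2).round(1)
def refine(p,pts,views=("scene","top")):
    best=min((minimize(lambda q:-score(q,pts,views),p,method="Nelder-Mead",options=dict(initial_simplex=[p,p+[a,0,0],p+[0,a,0],p+[0,0,b]],xatol=.02,fatol=1e-3)) for a,b in((3,.04),(-3,-.04),(5,-.05))),key=lambda r:r.fun)
    return best.x
A=lambda x,y:((x+.5)/5+247.5,(y+.5)/5+151.5)
At=lambda x,y:((x+.5)/6+154.5,(y-380+.5)/6+162.5)
B=lambda x,y:((x+.5)/5+117.5,(y+.5)/5+184.5)
Bt=lambda x,y:((x+.5)/5+269.5,(y-375+.5)/5+186.5)
S,T="scene","top"
O={}
O["cast"]=([(S,(-6,40,126),A(184,123)),(S,(6,40,126),A(195,132)),(S,(6,-40,126),A(70,217)),(S,(-6,-40,126),A(60,205)),
 (T,(6,40,126),At(408,452)),(T,(6,-40,126),At(558,430)),(T,(-6,-40,126),At(558,452)),(T,(-6,40,126),At(412,472))],sample(rect(-6,6,-40,40,126)))
O["rack"]=([(S,(22,-52,30),A(70,350)),(S,(22,52,30),A(219,248)),(S,(-22,-52,30),A(22,297)),(S,(22,-52,0),A(73,377)),(T,(-22,52,30),At(412,525)),(T,(-22,-52,30),At(590,495))],sample(rect(-22,22,-52,52,30)))
O["stand"]=([(S,(-20.5,-45,64),A(350,73)),(S,(-20.5,45,64),A(498,28)),(S,(20.5,-50,14),A(367,190)),(S,(20.5,50,14),A(528,133)),(S,(31,-50,4),A(375,210)),(S,(-31,-50,4),A(327,133)),
 (T,(20.5,50,14),At(63,428)),(T,(20.5,-50,14),At(236,445)),(T,(-20.5,45,64),At(38,492)),(T,(-20.5,-45,64),At(212,517))],
 sample(rect(-23.5,-17.5,-45,45,64)+rect(17.5,23.5,-50,50,14)))
O["keyblock"]=([(S,(-32,-25,42),B(345,72)),(S,(32,-25,42),B(412,155)),(S,(32,25,42),B(492,110)),(S,(-32,25,42),B(428,28)),(S,(32,-25,0),B(425,195)),(S,(32,25,0),B(497,148)),
 (T,(32,25,42),Bt(35,428)),(T,(32,-25,42),Bt(107,418)),(T,(-32,-25,42),Bt(118,512)),(T,(-32,25,42),Bt(45,522))],sample(rect(-32,32,-25,25,42)))
O["key"]=([(S,(-17,0,84),B(397,25)),(S,(17,0,84),B(432,70)),(T,(17,0,84),Bt(75,443)),(T,(-17,0,84),Bt(83,493))],sample(rect(-17,17,-4.5,4.5,84)))
O["switch"]=([(S,(-50,-50,40),B(12,203)),(S,(-50,50,40),B(188,120)),(S,(50,50,40),B(265,262)),(S,(50,-50,40),B(90,348)),(S,(0,0,74),B(125,196)),(T,(0,0,74),Bt(322.5,463))],np.vstack([sample(rect(-50,50,-50,50,40)),circ(28,74)]))
O["barrel"]=([(S,(0,0,74),B(125,196)),(T,(0,0,74),Bt(322.5,463))],np.vstack([circ(28,74)]))
RES={}
if __name__=="__main__":
  for k,(obs,pts) in O.items():
    p0=onz(obs[-1][0],obs[-1][2],obs[-1][1][2]);p,res=clickfit([p0[0],p0[1],0.],obs)
    q=refine(p,pts) ;RES[k]=q
    print(k,p.round(3),"ref",q.round(3),"S",refine(p,pts,(S,)).round(2),"T",refine(p,pts,(T,)).round(2),"res",res.max(1))
    for n in (S,T):
        for u in proj(n,place(q,pts)): pass
  pr=lambda n,u,v:print(n,*[np.round(a,1) for a in tri(u,v)])
  pr("cast top z126",A(189,127),At(410,462));pr("cast top other",A(65,211),At(558,441))
  pr("upright L z64",A(498,28),At(38,492));pr("upright R",A(350,73),At(212,517));pr("lip L z14",A(528,133),At(63,428));pr("lip R",A(367,190),At(236,445))
  pr("key top z84",A(0,0) if 0 else B(414,47),Bt(79,468));pr("barrel z74",B(125,196),Bt(322.5,463));pr("slot z74",B(124,195),Bt(325,462))
  c=[]
  for n,(x0,y0,w,h),sc in((S,(248,152,114,76),4),(T,(155,163,102,32),4),(S,(118,185,104,75),4),(T,(270,187,85,42),4)):
    z=crop(IM[n],x0,y0,w,h,sc)
    for k,(o,pts) in O.items():
        for u in proj(n,place(RES[k],pts)):
            X,Y=(u-[x0,y0]+.5)*sc
            if 0<=X<z.shape[1] and 0<=Y<z.shape[0]: z[int(Y),int(X)]=(0,255,0)
    c.append(z)
  a,b=stack(*c[:2]),stack(*c[2:]);H=max(a.shape[0],b.shape[0]);f=lambda m:cv2.copyMakeBorder(m,0,H-m.shape[0],0,0,0)
  o=np.hstack([f(a),f(b)]);cv2.imwrite("pics/C.png",cv2.resize(o,None,fx=800/o.shape[1],fy=800/o.shape[1]))
E
python3 fit.py
```

```text
cast [6.04111e+02 6.99650e+01 1.51000e-01] ref [6.04784e+02 6.97520e+01 1.71000e-01] S [6.0536e+02 6.9960e+01 1.8000e-01] T [6.0346e+02 6.9930e+01 1.5000e-01] res [0.6 0.8 0.5 0.7 0.3 0.2 0.4 0.3]
rack [6.03945e+02 7.02230e+01 1.71000e-01] ref [6.05647e+02 6.98670e+01 1.25000e-01] S [6.0603e+02 7.0170e+01 1.2000e-01] T [5.998e+02 6.856e+01 1.500e-01] res [0.4 0.6 0.6 0.4 0.3 0.3]
stand [ 6.02697e+02  2.74445e+02 -1.16000e-01] ref [ 6.01946e+02  2.75210e+02 -1.21000e-01] S [ 6.0175e+02  2.7512e+02 -1.1000e-01] T [ 6.0289e+02  2.7434e+02 -1.6000e-01] res [0.8 0.2 0.2 0.4 0.7 0.7 0.3 0.7 0.2 2.1]
keyblock [ 5.1054e+02 -9.1918e+01  1.2300e-01] ref [ 5.09895e+02 -9.28020e+01  1.17000e-01] S [ 5.1051e+02 -9.2690e+01  1.1000e-01] T [ 5.0868e+02 -9.3210e+01  1.2000e-01] res [0.2 0.1 0.7 0.6 1.3 0.2 0.7 0.4 0.4 0.6]
key [ 5.10828e+02 -9.12100e+01  1.27000e-01] ref [ 5.10477e+02 -9.19360e+01  1.18000e-01] S [ 5.3136e+02 -1.0020e+02  1.6000e-01] T [ 5.0888e+02 -8.8920e+01  1.1000e-01] res [0.4 0.5 0.8 0.4]
switch [ 5.16121e+02 -2.53710e+02  2.50000e-02] ref [ 5.14806e+02 -2.54776e+02  2.10000e-02] S [ 5.150e+02 -2.546e+02  2.000e-02] T [ 5.1316e+02 -2.5511e+02  1.0000e-02] res [0.6 0.8 0.9 0.6 0.3 0.8]
barrel [ 514.453 -253.399    0.   ] ref [ 5.14361e+02 -2.54348e+02 -4.80000e-02] S [ 5.1497e+02 -2.5446e+02 -3.0000e-02] T [ 5.1301e+02 -2.5447e+02 -5.0000e-02] res [0.4 0.4]
cast top z126 [598.  109.2 127. ] 0.5
cast top other [609.7  30.9 123.5] 0.2
upright L z64 [587.  322.8  61.8] 0.1
upright R [574.7 227.5  67.2] 3.4
lip L z14 [629.2 323.1  12.7] 0.1
lip R [619.1 220.9  16.5] 0.4
key top z84 [509.3 -91.1  80.3] 0.9
barrel z74 [ 513.3 -253.4   70.3] 0.5
slot z74 [ 514.  -254.1   73. ] 0.1
```

View pics/C.png

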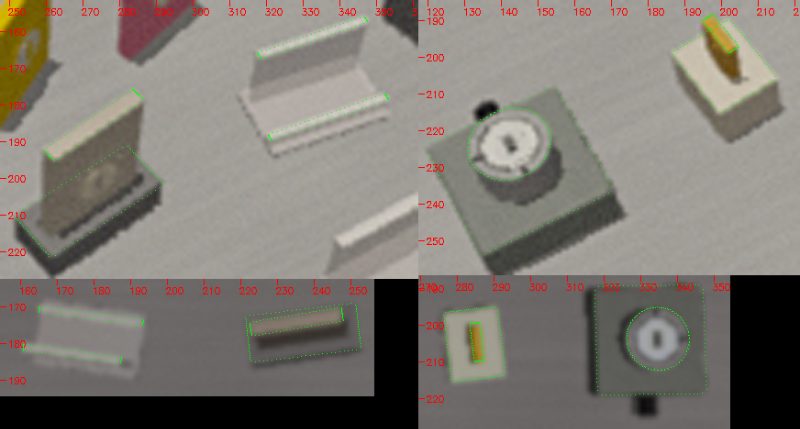

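The overlay sits on all the edges. Cast is at about (604.7, 69.8, yaw 0.16), stand (602, 275, -0.12), key (510.3, -92.4, 0.12) and keyway (514.6, -254.6, 0.02). Triangulated heights match the text within a few mm.

Call:
arm_command --targets '[[[0.038,-0.045,0,0,0,-0.11,0],[0.038,-0.045,0,0,0,-0.11,0],[0.038,-0.045,0,0,0,-0.11,0],[0.038,-0.045,0,0,0,-0.11,0],[0.038,-0.045,0,0,0,-0.11,0],[0.038,-0.045,0,0,0,-0.11,0],[0.038,-0.045,0,0,0,-0.11,0],[0.038,-0.045,0,0,0,-0.11,0],[0.038,-0.045,0,0,0,-0.11,0],[0.038,-0.045,0,0,0,-0.11,0]]]' --force 40

```text
time: 1.35
tool_pos: [561.4, 120.5, 230.9]
tcp_rot: [-180.0, -0.0, 99.2]
ft_force: [0.6, 0.2, 1.4]
finger_gap: 42.5
grip_force: 0.0
```

Call:
arm_command --targets '[[[0.0217,-0.0253,0,0,0,0,0],[0.0216,-0.0254,0,0,0,0,0],[0,0,-0.03,0,0,0,0],[0,0,-0.055,0,0,0,0],[0,0,-0.04,0,0,0,0],[0,0,-0.014,0,0,0,0],[0,0,0,0,0,0,0]]]'

```text
time: 2.22
tool_pos: [603.4, 71.5, 91.7]
tcp_rot: [-179.9, -0.0, 99.5]
ft_force: [0.1, 0.9, 0.5]
finger_gap: 42.3
grip_force: 0.0
```

```bash
python3 - <<'E'
from h import *
s=viewer.snapshot("scene");t=viewer.snapshot("top");print(status.sense()["tool_pos"])
cv2.imwrite("pics/D.png",stack(crop(s,240,110,80,85,5),crop(t,205,155,60,35,4)))
E
```

```text
[605.30243772  71.5885309   94.43809319]
```

View pics/D.png

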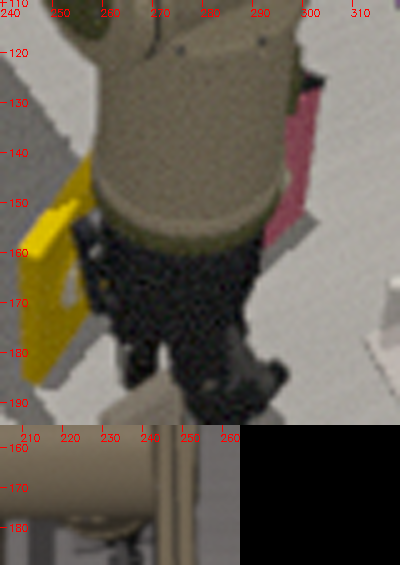

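The fingers straddle the cast's top (at about 265,185 in the raw picture). Closing.

Call:
arm_command --targets '[[[0,0,0,0,0,0,-0.6],[0,0,0,0,0,0,-1],[0,0,0,0,0,0,-1],[0,0,0,0,0,0,-1]]]' --force 40

```text
time: 2.82
tool_pos: [605.0, 71.5, 94.2]
tcp_rot: [179.8, 0.0, 99.5]
ft_force: [-1.7, -0.1, 6.8]
finger_gap: 11.6
grip_force: 40.1
```

Call:
arm_command --targets '[[[0,0,0.02,0,0,0,-1],[0,0,0.035,0,0,0,-1],[0,0,0.035,0,0,0,-1],[-0.003,0.035,0,0,0,-0.096,-1],[-0.003,0.035,0,0,0,-0.095,-1],[-0.003,0.035,0,0,0,-0.095,-1],[-0.003,0.035,0,-0.0108,-0.0893,0,-1],[-0.003,0.035,0,-0.0108,-0.0893,0,-1],[-0.0034,0.032,0,-0.0108,-0.0893,0,-1],[0,0,0,0,0,0,-1]]]'

```text
time: 4.08
tool_pos: [583.7, 281.1, 183.1]
tcp_rot: [164.5, -0.0, 83.3]
ft_force: [-0.0, -0.6, -1.0]
finger_gap: 11.1
grip_force: 39.6
```

```bash
python3 - <<'E'
from h import *
s=viewer.snapshot("scene");t=viewer.snapshot("top");z=status.sense();print(z["tool_pos"],z["tcp_rot"],z["ft_force"],z["finger_gap"],z["grip_force"])
# expected cast bottom corners, from the TCP pose
M=R.from_euler("xyz",z["tcp_rot"],degrees=True).as_matrix()
C=np.c_[M[:,1],M[:,0],-M[:,2]]  # cast x~tool y
C[:,1]=np.cross(C[:,2],C[:,0])
print(C.round(3)); 
for a in (-6,6):
  for b in (-40,40): 
    P=z["tool_pos"]+C@np.array([a,b,-88]); print(P.round(1),proj("scene",P).round(1))
cv2.imwrite("pics/E.png",stack(crop(s,280,100,110,100,5)))
E
```

```text
[585.23687283 278.75028657 183.31041747] [ 1.64544215e+02 -7.30316193e-03  8.31358775e+01] [ 0.00459264  0.34303605 -0.78299193] 11.665383817323375 39.61498260498047
[[ 0.957  0.12  -0.265]
 [-0.115  0.993  0.032]
 [ 0.266  0.     0.964]]
[598.  236.9  96.9] [[325.5 164.4]]
[607.6 316.4  96.9] [[352.1 155.3]]
[609.5 235.6 100.1] [[327.7 166.9]]
[619.  315.  100.1] [[354.4 157.8]]
```

View pics/E.png

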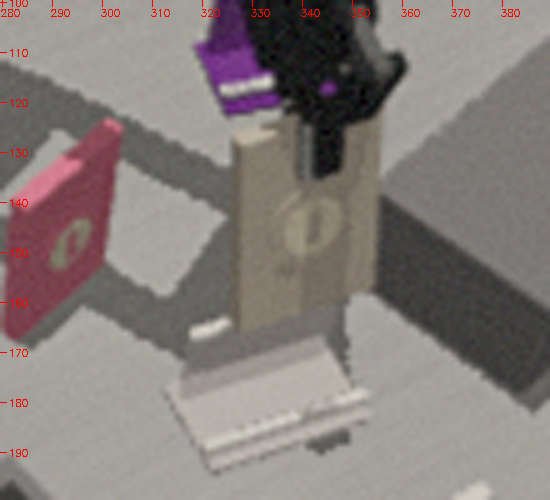

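The held cast's bottom corners at about (327,166) and (353,157) match the prediction, so I'm lowering it.

Call:
arm_command --targets '[[[0.001,0,-0.03,0,0,0,-1],[0,0,-0.035,0,0,0,-1],[0,0,-0.015,0,0,0,-1],[0,0,-0.008,0,0,0,-1],[0,0,-0.002,0,0,0,-1],[0,0,-0.001,0,0,0,-1],[0,0,-0.001,0,0,0,-1]]]'

```text
time: 5.05
tool_pos: [587.2, 278.8, 91.5]
tcp_rot: [164.5, -0.1, 83.1]
ft_force: [-0.1, -0.1, -1.2]
finger_gap: 11.7
grip_force: 39.6
```

Call:
arm_command --targets '[[[0,0,-0.001,0,0,0,-1],[0,0,-0.001,0,0,0,-1],[0,0,0,0,0,0,-1]]]'

```text
time: 5.42
tool_pos: [587.4, 279.0, 90.5]
tcp_rot: [164.4, -0.1, 83.1]
ft_force: [-4.9, -1.7, 10.0]
finger_gap: 11.7
grip_force: 41.5
```

Call:
arm_command --targets '[[[0,0,0.0005,0,0,0,-0.68],[0,0,0,0,0,0,-0.63],[0,0,0,0,0,0,-0.58],[0,0,0,0,0,0,-0.5],[0,0,0,0,0,0,-0.4],[0,0,0,0,0,0,-0.3],[0,0,0,0,0,0,-0.2],[0,0,0,0,0,0,-0.2]]]'

```text
time: 6.42
tool_pos: [586.5, 278.5, 88.8]
tcp_rot: [164.5, -0.0, 83.1]
ft_force: [-0.4, 0.3, 0.1]
finger_gap: 34.4
grip_force: 0.0
```

```bash
python3 - <<'E'
from h import *
s=viewer.snapshot("scene");z=status.sense();print(z["tool_pos"],z["ft_force"],z["finger_gap"],z["grip_force"])
cv2.imwrite("pics/F.png",stack(crop(s,280,100,110,100,5)))
E
```

```text
[586.5077502  278.48578604  88.80711364] [-0.05943829 -0.49058378 -0.32790076] 34.09601198716501 0.0
```

View pics/F.png

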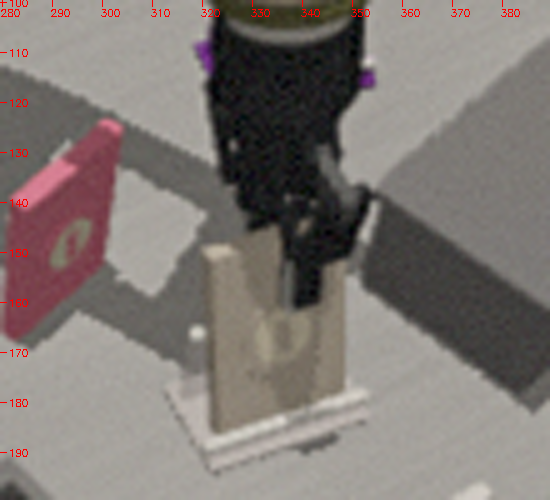

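The cast leans back with its foot just behind the lip at (322,186)–(347,178), and the fingers are free of it. Retreating along the tool axis towards the key.

Call:
arm_command --targets '[[[-0.0053,0.0006,0.0193,0,0,0,-0.2],[-0.0106,0.0013,0.0386,0,0,0,-0.2],[-0.0106,0.0013,0.0386,0,0,0,-0.2],[-0.0053,-0.01,0.0193,0.0108,0.0893,0,-0.2],[0,-0.03,0,0.0108,0.0893,0,-0.2],[0,-0.03,0,0.0108,0.0893,0,-0.2],[-0.003,-0.04,0,0,0,0.18,-0.2],[-0.003,-0.04,0,0,0,0.18,-0.2],[-0.003,-0.04,0,0,0,0.18,-0.2],[-0.003,-0.04,0,0,0,0.18,-0.2]]]'

```text
time: 7.72
tool_pos: [542.7, 50.6, 206.4]
tcp_rot: [179.9, 0.1, 124.7]
ft_force: [0.6, 0.2, -0.5]
finger_gap: 34.5
grip_force: 0.0
```

```bash
python3 - <<'E'
from h import *
z=status.sense();print(z["tool_pos"],z["tcp_rot"],z["joint_pos"],z["ft_force"])
E
```

```text
[542.67934395  50.63044711 206.38888721] [1.79905006e+02 6.24623799e-02 1.24686003e+02] [-6.20320141e-02 -4.19110311e-01  9.60920690e+01  2.83464448e-03
  8.42133866e+01 -3.47483694e+01] [ 0.59638786  0.22753358 -0.51965643]
```

Call:
arm_command --targets '[[[-0.0046,-0.0204,0,0,0,0.155,-0.2],[-0.0046,-0.0204,0,0,0,0.155,-0.2],[-0.0046,-0.0204,0,0,0,0.155,-0.2],[-0.0046,-0.0204,0,0,0,0.155,-0.2],[-0.0046,-0.0204,-0.03,0,0,0.155,-0.2],[-0.0046,-0.0204,-0.04,0,0,0.155,-0.2],[-0.0046,-0.0204,-0.03,0,0,0.155,-0.2],[0,0,0,0,0,0,-0.2],[0,0,0,0,0,0,-0.2]]]'

```text
time: 8.85
tool_pos: [511.6, -90.9, 106.6]
tcp_rot: [-180.0, 0.1, -173.7]
ft_force: [0.5, 0.6, -0.4]
finger_gap: 33.9
grip_force: 0.0
```

```bash
python3 - <<'E'
from h import *
s=viewer.snapshot("scene");t=viewer.snapshot("top");z=status.sense();print(z["tool_pos"],z["tcp_rot"])
print(proj("scene",z["tool_pos"]))
cv2.imwrite("pics/G.png",stack(crop(s,170,150,70,75,5),crop(s,300,110,70,90,2)))
E
```

```text
[512.10351037 -90.79761148 106.95442445] [-179.93692836    0.19597658 -173.5899255 ]
[[199.73102304 188.9740088 ]]
```

View pics/G.png

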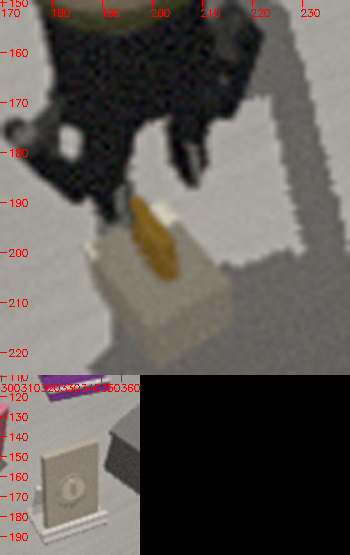

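The cast stands leaning in the stand, and the fingers are centred over the key bow at (200,197). Descend and grip.

Call:
arm_command --targets '[[[-0.0015,-0.0015,-0.02,0,0,0,-0.2],[0,0,-0.02,0,0,0,-0.2],[0,0,-0.012,0,0,0,-0.2],[0,0,-0.004,0,0,0,-0.2],[0,0,0,0,0,0,-0.5],[0,0,0,0,0,0,-0.8],[0,0,0,0,0,0,-1],[0,0,0,0,0,0,-1],[0,0,0,0,0,0,-1]]]' --force 60

```text
time: 10.07
tool_pos: [509.7, -92.8, 49.5]
tcp_rot: [-180.0, 0.1, -173.5]
ft_force: [0.5, 0.4, 5.6]
finger_gap: 8.3
grip_force: 58.5
```

```bash
python3 - <<'E'
from h import *
z=status.sense();print(z["tool_pos"],z["tcp_rot"],z["finger_gap"],z["ft_force"],z["wrist_torque"],z["joint_pos"])
E
```

```text
[509.729971   -92.80367023  49.53706693] [-1.79969930e+02  8.27139099e-02 -1.73518640e+02] 8.29896738324613 [0.48067327 0.37348513 5.63443042] [0.14088884 0.2209523  0.02956422] [-1.59924862e+01  4.50535598e+00  1.08351798e+02  4.16093434e-03
  6.70549195e+01 -1.12475443e+02]
```

Call:
arm_command --targets '[[[0,0,0.01,0,0,0,-1],[0,0,0.025,0,0,0,-1],[0,0,0.03,0,0,0,-1],[0,-0.015,0.02,0,0,0,-1],[0.001,-0.037,0,0,0,-0.03,-1],[0.001,-0.037,0,0,0,-0.03,-1],[0.001,-0.037,0,0,0,-0.034,-1],[0.0019,-0.0358,0,0,0,0,-1],[0,0,0,0,0,0,-1],[0,0,0,0,0,0,-1]]]'

```text
time: 11.32
tool_pos: [513.6, -254.0, 133.5]
tcp_rot: [180.0, -0.0, -178.9]
ft_force: [-0.2, -0.2, -0.9]
finger_gap: 8.3
grip_force: 59.5
```

```bash
python3 - <<'E'
from h import *
s=viewer.snapshot("scene");t=viewer.snapshot("top");z=status.sense();print(z["tool_pos"],z["tcp_rot"],z["finger_gap"],z["ft_force"],z["wrist_torque"])
cv2.imwrite("s_h.png",s[:,:,::-1])
P=z["tool_pos"]
for n,d in(("tip",(0,0,-39.5)),("tipx+",(6,0,-39.5)),("tipx-",(-6,0,-39.5)),("sh+",(11,0,-7.5)),("sh-",(-11,0,-7.5)),("bow+",(17,0,-1.5)),("bow-",(-17,0,-1.5))): print(n,proj("scene",P+np.array(d)).round(2))
print("keyway",proj("scene",[514.6,-254.6,74]).round(2))
x0,y0,w,h=105,165,70,75
cv2.imwrite("pics/H.png",crop(s,x0,y0,w,h,8))
E
```

```text
[ 513.85516546 -253.46438607  133.57324681] [ 1.79973419e+02 -1.57991337e-02 -1.78855787e+02] 8.441043762253237 [-0.19586896  0.24766802 -2.01781476] [-0.00139798 -0.04049107  0.02652408]
tip [[141.05 219.17]]
tipx+ [[141.97 221.01]]
tipx- [[140.13 217.34]]
sh+ [[140.2  215.87]]
sh- [[136.77 209.04]]
bow+ [[140.65 216.47]]
bow- [[135.35 205.89]]
keyway [[142.29 223.65]]
```

View pics/H.png

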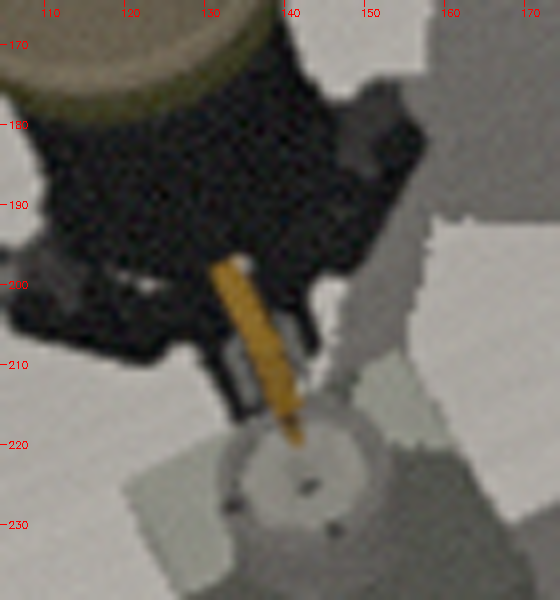

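The key's bow runs from (133,197) and its tip is at (141,219.5), hanging just above and behind the visible slot at (143,225). I'll put numbers on the remaining offset from the same camera.

```bash
python3 - <<'E'
from h import *
from scipy.optimize import minimize
raw={n:cv2.imread(f"{n}_raw0.png").astype(float) for n in("scene","top")}
for n,c in(("scene",(142.4,223.6)),("top",(334.5,203.9))):
    g=raw[n].mean(2);yy,xx=np.mgrid[:384,:512];m=(np.hypot(xx-c[0],yy-c[1])<4.5)
    ref=np.percentile(g[m],75);w=np.clip(ref-15-g,0,None)*m
    u=((w*xx).sum()/w.sum(),(w*yy).sum()/w.sum());print(n,"slot px",np.round(u,2),onz(n,u,74).round(1))
im=cv2.imread("s_h.png").astype(float);b,g,r=im[:,:,0],im[:,:,1],im[:,:,2]
sat=np.clip((r-b-25)/60,0,1);M=np.zeros_like(sat);M[190:224,125:150]=sat[190:224,125:150]
P0=np.array([513.7,-253.7,133.5]);yaw=np.radians(1.1);Rz=R.from_euler("z",yaw).as_matrix()
boxes=[(17,4.5,38,74),(11,4.5,32,38),(6,2.5,3,32),(3.5,2.5,0,3)]
def ren(d):
    k=8;m=np.zeros((34*k,25*k),np.uint8)
    for hx,hy,z0,z1 in boxes:
        c=np.array([(sx*hx,sy*hy,z) for sx in(-1,1) for sy in(-1,1) for z in(z0,z1)])
        q=proj("scene",P0+(c+[0,0,-39.5])@Rz.T+d);q=((q-[125,190]+.5)*k)
        cv2.fillConvexPoly(m,cv2.convexHull(q.astype(np.float32)).astype(np.int32),255)
    return cv2.resize(m,(25,34),interpolation=cv2.INTER_AREA)/255.
T=M[190:224,125:150]
# the upper part can be hidden by the gripper: compare rows from 198 on
f=lambda d:((ren(d)-T)[10:]**2).sum()
for z in(-2,0,2):
    best=min(((f([x,y,z]),x,y) for x in np.arange(-8,8.1,.5) for y in np.arange(-5,5.1,.5)));print("dz",z,best)
best=min(((f([x,y,z]),x,y,z) for x in np.arange(-8,8.1,1) for y in np.arange(-4,4.1,.5) for z in np.arange(-8,8.1,1)));print(best)
E
```

```text
scene slot px [142.55 223.92] [ 515.6 -254.3   74. ]
top slot px [334.64 204.03] [ 513.9 -253.9   74. ]
dz -2 (np.float64(11.287007881584007), np.float64(-7.5), np.float64(2.0))
dz 0 (np.float64(10.673943675509419), np.float64(-8.0), np.float64(2.0))
dz 2 (np.float64(10.765693002691272), np.float64(-7.0), np.float64(2.0))
(np.float64(9.48664648212226), np.float64(-8.0), np.float64(2.0), np.float64(7.0))
```

Call:
arm_command --targets '[[[0,-0.0012,-0.008,0,0,0,-1],[0,0,-0.006,0,0,0,-1],[0,0,-0.002,0,0,0,-1],[0,0,-0.002,0,0,0,-1],[0,0,-0.001,0,0,0,-1],[0,0,-0.001,0,0,0,-1],[0,0,-0.001,0,0,0,-1],[0,0,-0.0005,0,0,0,-1],[0,0,0,0,0,0,-1]]]'

```text
time: 12.55
tool_pos: [513.9, -255.6, 112.1]
tcp_rot: [-180.0, 0.0, -178.9]
ft_force: [-1.0, -0.1, -1.5]
finger_gap: 8.5
grip_force: 59.5
```

Call:
arm_command --targets '[[[0,0,-0.001,0,0,0,-1],[0,0,-0.001,0,0,0,-1],[0,0,-0.001,0,0,0,-1],[0,0,0,0,0,0,-1]]]'

```text
time: 13.05
tool_pos: [513.8, -255.6, 108.9]
tcp_rot: [180.0, -0.0, -178.9]
ft_force: [-0.4, 0.5, -1.1]
finger_gap: 8.2
grip_force: 59.5
```

Call:
arm_command --targets '[[[0,0,-0.001,0,0,0,-1],[0,0,-0.001,0,0,0,-1],[0,0,-0.001,0,0,0,-1],[0,0,-0.001,0,0,0,-1],[0,0,-0.001,0,0,0,-1],[0,0,0,0,0,0,-1]]]'

```text
time: 13.8
tool_pos: [513.9, -255.5, 103.9]
tcp_rot: [180.0, -0.0, -178.9]
ft_force: [0.0, -0.2, -0.9]
finger_gap: 8.3
grip_force: 59.5
```

The blade is about 10 mm deep in the slot without resistance. Next I push past the pins with slight rocking.

Call:
arm_command --targets '[[[0,0,-0.001,0,0.02,0,-1],[0,0,-0.001,0,-0.04,0,-1],[0,0,-0.001,0,0.04,0,-1],[0,0,-0.001,0,-0.04,0,-1],[0,0,-0.001,0,0.04,0,-1],[0,0,-0.001,0,-0.04,0,-1],[0,0,0,0,0.02,0,-1]]]'

```text
time: 14.68
tool_pos: [513.7, -255.6, 97.9]
tcp_rot: [180.0, -0.2, -178.9]
ft_force: [1.1, -0.7, -3.3]
finger_gap: 8.3
grip_force: 59.3
```

Call:
arm_command --targets '[[[0,0,-0.001,0,0.02,0,-1],[0,0,-0.001,0,-0.04,0,-1],[0,0,-0.001,0,0.04,0,-1],[0,0,-0.001,0,-0.04,0,-1],[0,0,-0.001,0,0.04,0,-1],[0,0,-0.001,0,-0.04,0,-1],[0,0,-0.001,0,0.04,0,-1],[0,0,-0.001,0,-0.04,0,-1],[0,0,0,0,0.02,0,-1]]]'

```text
time: 15.8
tool_pos: [514.3, -255.7, 90.1]
tcp_rot: [-180.0, -0.2, -178.9]
ft_force: [5.0, 0.2, -4.4]
finger_gap: 8.0
grip_force: 58.9
```

Call:
arm_command --targets '[[[0.0005,0,-0.001,0,0.02,0,-1],[0,0,-0.001,0,-0.04,0,-1],[0,0,-0.001,0,0.04,0,-1],[0,0,-0.001,0,-0.04,0,-1],[0,0,-0.001,0,0.04,0,-1],[0,0,-0.001,0,-0.04,0,-1],[0,0,-0.001,0,0.02,0,-1],[0,0,0,0,0,0,-1]]]'

```text
time: 16.8
tool_pos: [514.7, -255.4, 83.0]
tcp_rot: [180.0, -0.2, -178.9]
ft_force: [0.4, 0.8, 1.4]
finger_gap: 8.0
grip_force: 59.5
```

Call:
arm_command --targets '[[[0,0,-0.001,0,0,0,-1],[0,0,-0.001,0,0,0,-1],[0,0,-0.0005,0,0,0,-1],[0,0,0,0,0,0,-1]]]'

```text
time: 17.3
tool_pos: [514.7, -255.8, 81.5]
tcp_rot: [-180.0, 0.0, -178.9]
ft_force: [-1.0, 2.7, 5.7]
finger_gap: 8.3
grip_force: 60.7
```

Call:
arm_command --targets '[[[0,0,-0.001,0,0.02,0,-1],[0,0,-0.0005,0,-0.04,0,-1],[0,0,0,0,0.02,0,-1],[0,0,0,0,0,0,-1]]]'

```text
time: 17.8
tool_pos: [515.0, -256.0, 81.4]
tcp_rot: [-179.9, 0.1, -178.9]
ft_force: [-4.9, 3.8, 15.4]
finger_gap: 8.2
grip_force: 61.9
```

Call:
arm_command --targets '[[[-0.0005,0.0005,0,0,0,-0.1,-1],[0,0,0,0,0,-0.1,-1],[0,0,0,0,0,-0.1,-1],[0,0,0,0,0,-0.1,-1],[0,0,0,0,0,-0.1,-1],[0,0,0,0,0,0,-1]]]'

```text
time: 18.55
tool_pos: [514.7, -256.2, 81.4]
tcp_rot: [-179.9, 0.1, 152.3]
ft_force: [-4.0, 0.6, 14.3]
finger_gap: 8.1
grip_force: 61.7
```

```bash
python3 - <<'E'
from h import *
z=status.sense();print(z["ft_force"],z["wrist_torque"],z["tcp_rot"],z["joint_pos"])
E
```

```text
[-4.02685762  0.57623348 14.30588266] [0.1814932  0.85676099 0.04086032] [-1.79943001e+02  1.45136181e-01  1.52349607e+02] [-3.15411962e+01  1.04301013e+01  9.81674783e+01 -4.96530681e-02
  7.12537576e+01 -9.38748349e+01]
```

Call:
arm_command --targets '[[[-0.0004,0,0,0,0,-0.12,-1],[0,0,0,0,0,-0.12,-1],[0,0,0,0,0,-0.12,-1],[0,0,0,0,0,-0.12,-1],[0,0,0,0,0,-0.12,-1],[0,0,0,0,0,0,-1]]]'

```text
time: 19.3
tool_pos: [514.5, -256.0, 81.4]
tcp_rot: [179.9, 0.2, 118.0]
ft_force: [-2.8, 1.9, 13.1]
finger_gap: 8.1
grip_force: 61.6
```

Call:
arm_command --targets '[[[0,0,0,0,0,-0.12,-1],[0,0,0,0,0,-0.12,-1],[0,0,0,0,0,-0.12,-1],[0,0,0,0,0,-0.12,-1],[0,0,0,0,0,-0.12,-1],[0,0,0,0,0,-0.04,-1],[0,0,0,0,0,0,-1]]]'

```text
time: 20.18
tool_pos: [514.1, -256.0, 81.4]
tcp_rot: [179.9, 0.1, 81.4]
ft_force: [-4.7, 1.6, 15.6]
finger_gap: 8.6
grip_force: 61.8
```

```bash
python3 - <<'E'
from h import *
z=status.sense();print(z["ft_force"],z["wrist_torque"],z["tcp_rot"],z["joint_pos"][5],z["finger_gap"])
E
```

```text
[-4.69195678  1.60470902 15.55567159] [0.26281018 0.90874139 0.17699116] [1.79906849e+02 9.14729001e-02 8.13675287e+01] -22.90883866304249 8.593610609171606
```

```bash
python3 - <<'E'
from bench import job
print(job.hand_in())
E
```

```text
the job is handed in; nothing more can be done
None
```

I handed the job in at about 20 s. No verdict came back, but my last readings agree with the cast leaning released in the stand, seal facing out, and the key gripped, fully home and held turned against its stop.

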